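# Shake the hung-up bars out of an upturned tin and tare the tin

## Robot

A 6-joint arm with a two-finger parallel gripper is mounted at the origin on a cart in front of the work surface, level with it; the furniture and walls round the work are solid. World frame = base frame: x ahead of the robot, y to its left, z up, the work surface at z = 0. Lengths are in m, angles in rad, forces in N, time in s.
With the tool pointing down it reaches from about 0.425 to 0.95 m from the base axis. Payload 3.5 kg.
Tool frame: the origin (TCP) lies between the finger pads; the fingertips stand 19 mm ahead of it and the grasp point (between the pads) is the TCP; z points along the fingers, y is the line along which they close (so a half turn about z gives the same grasp; the last joint's range is limited). The gripper opens to 85 mm and grips with 20 to 120 N. Pads are 22 mm wide; open, the fingers measure 114 mm over their backs; the gripper's body (76 mm by 85 mm) begins 54 mm behind the grasp point. The pads swing forward as they close: fully open they stand 13 mm farther back than shut.
Start: joints at [1.139, 0.286, 1.577, -0, 1.279, -0.15], TCP at [0.188, 0.648, 0.25] pointing down, gripper open.
Joint ranges: [-2.77, 2.77], [-0.9, 2.22], [0.21, 2.48], [-1.53, 4.67], [0.24, 2.81], [-2.84, 2.84]. Speed limits (rad/s): [2.79, 2.79, 3.14, 3.14, 3.14, 3.14].

## Interface

Orientations are given as a unit quaternion [x, y, z, w].
In Python, from plant import get_state, cams, ctrl gives the robot as it stands. The module is installed in compiled form; this text tells all that it offers.
- The arm moves only by the tool jog_arm, never from a script. Its argument "deltas" is text: rows parted by semicolons, each of 6 numbers parted by spaces: the shift along the world's x, y, z normalised to -1 to 1, where 1 is 0.02 m, then the turn, a rotation vector about the world's x, y, z normalised to -1 to 1, where 1 is 0.1 rad. In form: x y z ax ay az; .... A call has 1 to 20 rows; each row shifts and turns the commanded pose from where the row before left it; what a row does not reach is not made up. A row lasts 1/8 s, in which the tool goes at most 62.5 mm and 10.7 degrees, less where a joint would pass 70% of its speed; a pose out of reach is approached as far as the arm can. A call with a number of a shift or a turn outside -1 to 1 is refused whole. A call with a gripper value outside its range is refused whole. "gripper" is the opening, from 0 (shut) to 1 (fully open), set as the call begins (left out, the last holds). The fingers move at their own pace and stop on an object; "squeeze" is the grip in N (left out, the last holds). Time passes only in rows, so rows that do not move let the fingers close. It gives the time, the measured TCP pose, the force, the opening and the grip force at its end, in the units of the state.
- get_state(): the state, without advancing time (a new reading comes with each control period).
- cams.read_camera(name): name is "scene" or "top"; returns a dict with "color" (420x560x3 uint8, blue, green, red), "vfov" (degrees; the focal length in pixels is half the picture's height over the tangent of half this angle, whatever the lens; pixels are square), "cx", "cy" (the principal point, pixels), "rvec" (rotation vector, rad) and "tvec" (3), from world to camera coordinates, as OpenCV has them. Camera axes: x right, y down, z forward; pixel columns grow to the right and rows downward; lengths in m; the calibration is good to about 2 mm. A picture is of the moment at which its call begins. There is no depth.
- ctrl.sign_off(): hands the job in; it is judged then, once.
The state is a dict: "time": time; "qpos": joint angles; "dq": joint speeds; "joint_efforts": joint torques, N m; "eef_pos": TCP position; "tcp_rot": TCP orientation; "contact_force": force on the tool from outside, world axes, zero at the start; "wrist_torque": the same for the moment, N m; "opening": opening from 0.0 (shut) to 1.0 (fully open); "finger_force": force on a finger pad.
Only numpy, scipy, OpenCV 4.12 (cv2) and the standard library are available. Lean on these libraries where they do the work, as an engineer would, in place of code of your own. Each camera call takes 0.05 s, during which the arm holds its last target. There are 200 camera calls.

## Task

The blue tin of brass bars was turned over into the steel tray, but three bars are still hung up inside, behind its rim. Lift the tin, mouth down, about 10 cm above the tray and shake it there until it gets no lighter and all the bars are in the tray; then stand the empty tin gently, still mouth down, in the middle of the balance pan to be tared. Leave the things round about where they are.

Things in the scene. Friction and masses are not known exactly. Their poses are not given: they have to be found in the camera images.
- tin: oblong blue steel caddy tin with a blank label, standing mouth down in the tray; 110 (its x) by 64 (its y) by 118 mm high, 0.15 to 0.22 kg empty. Origin: centre of the mouth plane, its lowest face as it stands; z points up to the closed base. Its vertical walls are flat from 12 to 118 mm above the mouth
- mouth (a point): centre of the tin's mouth plane (the tin's origin). The mouth is a collar 12 mm high, 82 by 53 mm outside, with a clear opening of 77 (tin x) by 48 mm (tin y). Above it a flat shoulder, its inner face 15 mm above the mouth; the tin is 104 by 58 mm inside, so the shoulder leaves a ledge 13.5 mm wide at each end and 5 mm along each side
- base (a point): centre of the tin's closed base, on top as it stands, 118 mm above the mouth. Grip from above across the 64 mm (fingers closing along the tin's y), fingertips about 45 mm below this point, with about 30 N
- bar1: square-cut brass bar 85 (its x) by 12 (its y) by 10 mm, 0.087 kg; origin: centre of its underside. Lies inside the tin along the tin's x, both ends resting on the end ledges by about 4 mm, so it stays up when the tin is lifted gently; slid some 5 mm or more lengthwise against the tin, one end comes off its ledge and the bar drops out through the mouth. Friction about 0.6
- bar2: a bar like bar1, but 88 mm long, 0.090 kg; also inside the tin, its ends 5.5 mm on the ledges, 8 mm free lengthwise either way
- bar3: a bar like bar1, but 90 mm long, 0.092 kg; also inside the tin, its ends 6.5 mm on the ledges, 7 mm free lengthwise either way, so it hangs on longest
- bar4: a bar like bar1, but 80 mm long, 0.082 kg; already lying in the tray beside the tin
- tray: fixed stainless tray, 240 (its x) by 180 (its y) mm outside, 28 mm high, floor 3 mm and walls 3 mm thick; origin: centre of its underside, on the bench
- balance: fixed bench balance, 190 (its x) by 140 (its y) mm, 40 mm high, display towards its -x; origin: centre of its underside, on the bench
- pan (a point): centre of the top face of the balance's rigid square steel pan, 124 by 124 mm, 40 mm above the bench
- flux_jar: small white jar with blue lid, 53 mm wide, 58 mm high; neighbour, leave alone; origin: centre of its underside
- handpiece: green-grey handpiece lying flat, 145 by 27 mm; neighbour, leave alone; origin: centre of its underside
- pliers_flat: red pliers lying flat, 132 by 38 by 10 mm; neighbour, leave alone; origin: centre of its underside
Mind the look-alikes: they are no part of the job. Leave any green look-alike of the bar4 alone.

How it is judged:
By the outcome, as a careful person would: the job done as asked, in the order asked, and still so for the second after the job is handed in, with the robot touching nothing.
It also fails if it takes over 64 s, if anything falls off the work surface, if the arm or the gripper's body presses on something with over 40 N, if the wrist force passes 120 N, or if a joint passes its speed limit or range.

## Working session

There is one attempt and no reset: what is moved stays moved. The work goes in short steps, Python scripts to look and compute and a tool call to move; the robot and the scene stay as the last step left them, time stands still between calls to the robot, and variables do not carry over. Pictures are saved under pics/ and viewed, at most 10 in all, crops included, and the job is handed in when it is done.

Besides the shell and the picture viewer there is one more tool, called as name(argument=value, ...), one argument or row to a line, values as JSON. jog_arm: Moves the arm, as the interface text tells. Its arguments: {"type":"object","properties":{"deltas":{"type":"string"},"gripper":{"type":"number"},"squeeze":{"type":"number"}},"required":["deltas"]}

```bash
mkdir -p pics; cat > h.py <<'E'
import cv2, numpy as np
from plant import get_state, cams, ctrl
def cam(n):
    c=cams.read_camera(n); im=np.ascontiguousarray(c["color"])
    f=im.shape[0]/2/np.tan(np.radians(c["vfov"])/2)
    K=np.array([[f,0,c["cx"]],[0,f,c["cy"]],[0,0,1]]); R=cv2.Rodrigues(np.array(c["rvec"],float))[0]; t=np.array(c["tvec"],float).ravel()
    return im,K,R,t
def ray(C,p):
    _,K,R,t=C; d=R.T@np.linalg.solve(K,[p[0],p[1],1.]); return -R.T@t,d
def plane(C,p,z):
    o,d=ray(C,p); return o+d*(z-o[2])/d[2]
def tri(C1,p1,C2,p2):
    o1,d1=ray(C1,p1);o2,d2=ray(C2,p2)
    s=np.linalg.lstsq(np.c_[d1,-d2],o2-o1,rcond=None)[0]; a=o1+s[0]*d1;b=o2+s[1]*d2
    return (a+b)/2,np.linalg.norm(a-b)
def proj(C,P):
    _,K,R,t=C; q=K@(R@np.array(P)+t); return q[:2]/q[2]
E
python3 - <<'E'
from h import *
for n in("scene","top"):
    C=cam(n); cv2.imwrite(f"pics/{n}0.png",C[0]); print(n,C[1][0,0],-C[2].T@C[3],C[2][2])
print(get_state())
E
```

```text
scene 446.93188125177204 [-0.0144304  -0.32071713  0.86203997] [ 0.52153198  0.42200861 -0.74156127]
top 513.9427277300248 [0.42540255 0.08243195 1.55906955] [ 0.0672562   0.0032679  -0.99773039]
{'time': 0.1, 'qpos': array([ 1.13897020e+00,  2.87151689e-01,  1.57804457e+00, -6.47250658e-06,
        1.27859151e+00, -1.49997006e-01]), 'dq': array([-0.00082272,  0.00072031, -0.00382626,  0.00088335, -0.00424692,
       -0.00053134]), 'joint_efforts': array([-2.10963103e-04, -4.07297158e+01, -2.93698096e+01, -2.02568472e-04,
        3.38442915e-03, -4.58784797e-06]), 'eef_pos': array([0.18746171, 0.6478672 , 0.24902813]), 'tcp_rot': array([ 1.40447658e-01,  9.90087496e-01, -1.05232991e-03, -3.11839749e-04]), 'contact_force': array([ 0.1791683 , -0.39607194,  0.05400513]), 'wrist_torque': array([-0.03831346,  0.04096465, -0.00469745]), 'finger_force': 0.0, 'opening': 1.000370989578994}
```

View pics/scene0.png

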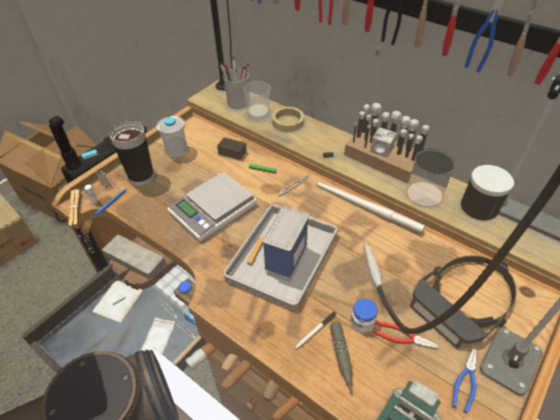

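View pics/top0.png

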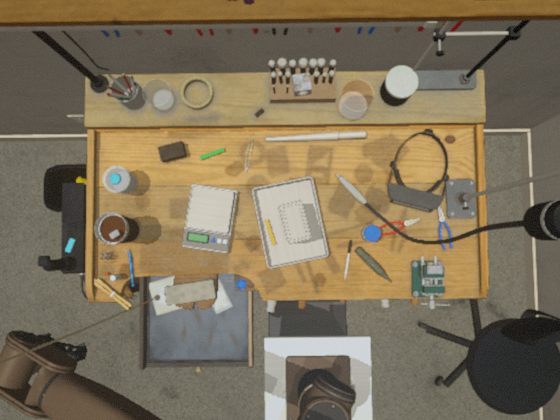

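The scene view shows the tin at (287,243) in the tray, with the yellow bar4 at (255,250). The balance is at (213,205) and a green look-alike at (262,168). In the top view the tin is near (298,222), the tray near (290,222), bar4 at (270,233), the balance at (210,218) and the green look-alike at (212,154). I'll enlarge both views for corners.

```bash
python3 - <<'E'
from h import *
S=cam("scene");T=cam("top")
a=cv2.resize(S[0][165:315,160:350],None,fx=4,fy=4,interpolation=cv2.INTER_CUBIC)
b=cv2.resize(T[0][170:280,175:335],None,fx=5,fy=5,interpolation=cv2.INTER_CUBIC)
cv2.imwrite("pics/cs.png",a);cv2.imwrite("pics/ct.png",b)
E
```

```text
(no output)
```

View pics/cs.png

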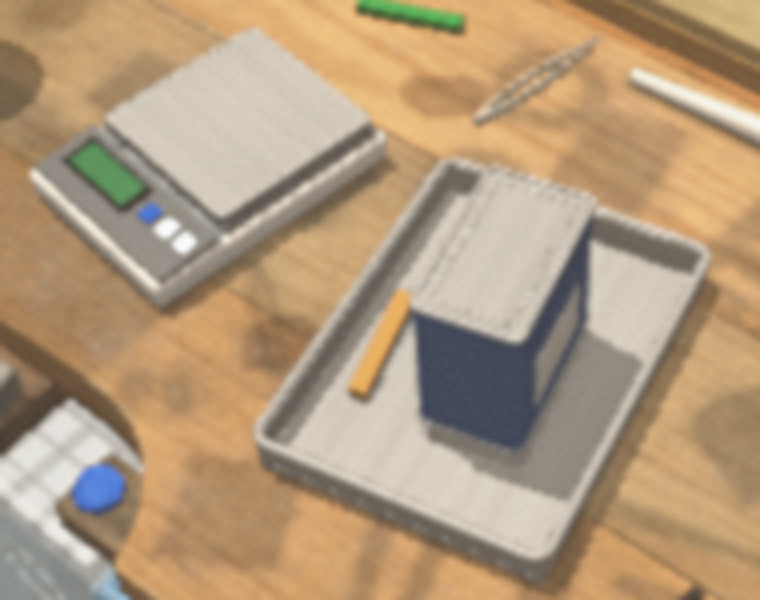

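View pics/ct.png

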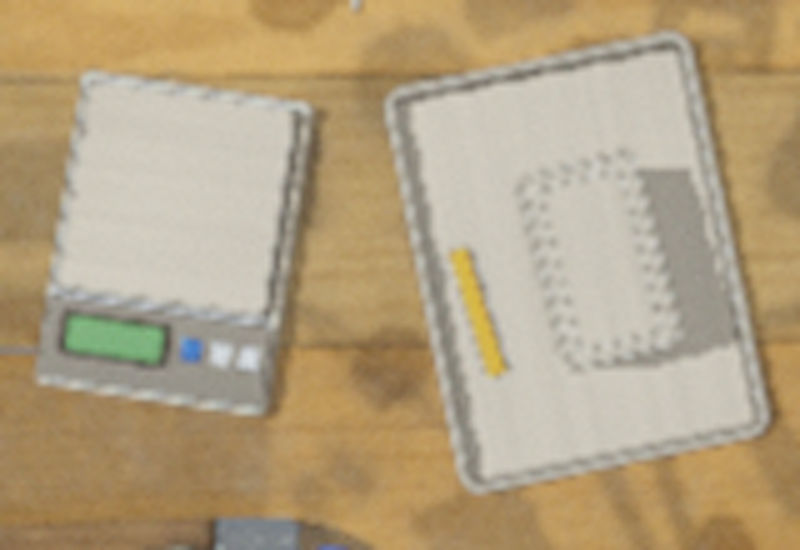

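```bash
python3 - <<'E'
from h import *
S=cam("scene");T=cam("top")
def go(n,s,t,L):
    s=np.array(s)/4+[160,165]-.375; t=np.array(t)/5+[175,170]-.4
    P=[]
    for a,b in zip(s,t):
        p,e=tri(S,a,T,b);P.append(p)
    P=np.array(P);print(n,P.round(4).tolist());print(' centre',P.mean(0).round(4),'edges',[np.round(np.linalg.norm(P[i]-P[(i+1)%4]),4) for i in range(4)])
    z=P[:,2].mean()
    for nm,C,q in(("S",S,s),("T",T,t)):
        Q=np.array([plane(C,x,L) for x in q]); d=Q[0]+Q[1]-Q[2]-Q[3]; d2=Q[0]-Q[1]+Q[3]-Q[2]
        print('  ',nm,'plane centre',Q.mean(0).round(4),'edges',[np.round(np.linalg.norm(Q[i]-Q[(i+1)%4]),4) for i in range(4)],'dir yaw deg',np.degrees(np.arctan2(d[1],d[0])).round(1),np.degrees(np.arctan2(d2[1],d2[0])).round(1))
go('tin',[(485,170),(595,198),(525,338),(412,303)],[(517,180),(632,152),(682,342),(572,370)],.121)
go('pan',[(255,30),(382,125),(222,220),(108,118)],[(85,78),(300,105),(270,318),(52,292)],.04)
go('tray',[(445,160),(708,250),(545,560),(260,435)],[(388,95),(688,35),(768,428),(470,490)],.028)
E
```

```text
tin [[0.5354, 0.1096, 0.1157], [0.5503, 0.0443, 0.1217], [0.4445, 0.0168, 0.1251], [0.4292, 0.0789, 0.123]]
 centre [0.4899 0.0624 0.1214] edges [np.float64(0.0672), np.float64(0.1094), np.float64(0.064), np.float64(0.1108)]
   S plane centre [0.4905 0.0619 0.121 ] edges [np.float64(0.0653), np.float64(0.1063), np.float64(0.0643), np.float64(0.1039)] dir yaw deg 15.1 106.5
   T plane centre [0.4893 0.0629 0.121 ] edges [np.float64(0.0665), np.float64(0.1101), np.float64(0.0634), np.float64(0.1108)] dir yaw deg 14.7 103.3
pan [[0.6077, 0.3679, 0.0298], [0.5898, 0.2393, 0.0291], [0.4612, 0.2579, 0.0395], [0.4813, 0.3849, 0.0356]]
 centre [0.535  0.3125 0.0335] edges [np.float64(0.1298), np.float64(0.1304), np.float64(0.1286), np.float64(0.1277)]
   S plane centre [0.5315 0.3063 0.04  ] edges [np.float64(0.1286), np.float64(0.1252), np.float64(0.1222), np.float64(0.1216)] dir yaw deg -11.0 81.1
   T plane centre [0.5332 0.3127 0.04  ] edges [np.float64(0.1291), np.float64(0.1276), np.float64(0.1301), np.float64(0.1286)] dir yaw deg -8.5 82.3
tray [[0.5945, 0.1883, 0.0243], [0.6273, 0.0086, 0.03], [0.3932, -0.0368, 0.0272], [0.3599, 0.1394, 0.0282]]
 centre [0.4937 0.0749 0.0274] edges [np.float64(0.1827), np.float64(0.2385), np.float64(0.1793), np.float64(0.2397)]
   S plane centre [0.4935 0.0743 0.028 ] edges [np.float64(0.1797), np.float64(0.2397), np.float64(0.1783), np.float64(0.2351)] dir yaw deg 11.7 101.0
   T plane centre [0.4935 0.075  0.028 ] edges [np.float64(0.1834), np.float64(0.2394), np.float64(0.1805), np.float64(0.2405)] dir yaw deg 10.9 100.9
```

jog_arm(
  deltas="0.5 -0.975 0 0 0 0.178;0.5 -0.975 0 0 0 0.178;0.5 -0.975 0 0 0 0.178;0.5 -0.975 0 0 0 0.178;0.5 -0.975 0 0 0 0.178;0.5 -0.975 0 0 0 0.178;0.5 -0.975 0 0 0 0.178;0.5 -0.975 0 0 0 0.178;0.5 -0.975 0 0 0 0.178;0.5 -0.975 0 0 0 0.178;0.5 -0.975 0 0 0 0.178;0.5 -0.975 0 0 0 0.178;0.5 -0.975 0 0 0 0.178;0.5 -0.975 0 0 0 0.178;0.5 -0.975 0 0 0 0.178;0.5 -0.975 0 0 0 0.178;0.5 -0.975 0 0 0 0.178;0.5 -0.975 0 0 0 0.178;0.5 -0.975 0 0 0 0.178;0.5 -0.975 0 0 0 0.178",
  gripper=1,
  squeeze=30,
)

```text
time: 2.8
eef_pos: [0.3879, 0.2577, 0.2505]
tcp_rot: [-0.037, 0.999, 0.0, 0.0]
contact_force: [0.2, -0.3, 0.1]
opening: 1.0
finger_force: 0.0
```

jog_arm(
  deltas="0.5 -0.975 0 0 0 0.178;0.5 -0.975 0 0 0 0.178;0.5 -0.975 0 0 0 0.178;0.5 -0.975 0 0 0 0.178;0.5 -0.975 0 0 0 0.178;0.5 -0.975 0 0 0 0.178;0.5 -0.975 0 0 0 0.178;0.5 -0.975 0 0 0 0.178;0.55 -0.975 0 0 0 0.178;0.55 -0.975 0 0 0 0.178;0 0 -1 0 0 0;0 0 -1 0 0 0;0 0 0 0 0 0",
)

```text
time: 4.42
eef_pos: [0.4885, 0.0634, 0.2086]
tcp_rot: [-0.126, 0.992, 0.0, -0.002]
contact_force: [-0.2, -0.5, 0.9]
opening: 1.004
finger_force: 0.0
```

```bash
python3 - <<'E'
from h import *
s=get_state();print(s['eef_pos'],s['tcp_rot'],s['qpos'])
from scipy.spatial.transform import Rotation as R
print(R.from_quat(s['tcp_rot']).as_matrix().round(3))
T=cam("top");S=cam("scene")
a=cv2.resize(S[0][165:315,200:350],None,fx=2.6,fy=2.6);b=cv2.resize(T[0][170:280,225:335],(390,390))
cv2.imwrite("pics/pre.png",np.hstack([a,b]))
E
```

```text
[0.48846087 0.06337228 0.20859015] [-1.25670217e-01  9.92070058e-01  4.07371485e-04 -1.95745098e-03] [-7.72963966e-02 -8.08224016e-02  2.05364115e+00  8.17439276e-06
  1.17277268e+00 -1.90010316e+00]
[[-0.968 -0.249 -0.004]
 [-0.249  0.968  0.   ]
 [ 0.004  0.001 -1.   ]]
```

View pics/pre.png

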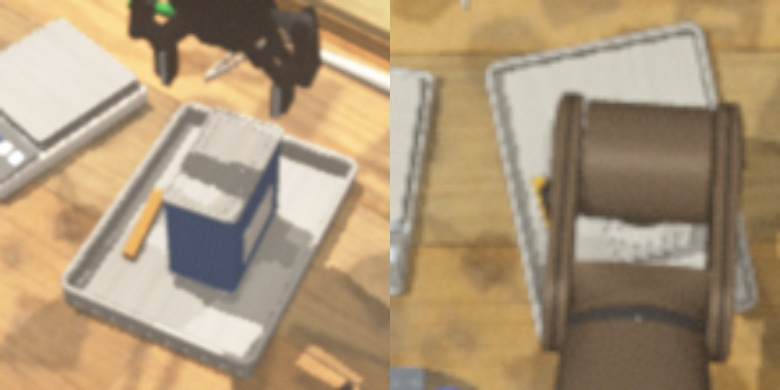

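Fingers are clear above the tin at scene crop (165-290, 90) and square to it. Descending now.

jog_arm(
  deltas="0.05 0 -0.6 0 0 0;0 0 -0.8 0 0 0;0 0 -0.8 0 0 0;0 0 -0.8 0 0 0;0 0 -0.8 0 0 0;0 0 -0.8 0 0 0;0 0 -0.6 0 0 0;0 0 -0.4 0 0 0;0 0 -0.1 0 0 0;0 0 0 0 0 0",
)

```text
time: 5.78
eef_pos: [0.491, 0.0634, 0.0966]
tcp_rot: [-0.126, 0.992, -0.0, 0.0]
contact_force: [-0.4, 0.1, -0.1]
opening: 0.999
finger_force: 0.0
```

jog_arm(
  deltas="0 0 0 0 0 0;0 0 0 0 0 0;0 0 0 0 0 0;0 0 0 0 0 0;0 0 0 0 0 0;0 0 0 0 0 0;0 0 0 0 0 0;0 0 0 0 0 0",
  gripper=0,
  squeeze=30,
)

```text
time: 6.78
eef_pos: [0.4911, 0.0636, 0.0971]
tcp_rot: [-0.126, 0.992, 0.0, 0.001]
contact_force: [-1.1, 2.7, 4.6]
opening: 0.747
finger_force: 34.3
```

jog_arm(
  deltas="0 0 0.1 0 0 0;0 0 0.2 0 0 0;0 0 0.3 0 0 0;0 0 0.4 0 0 0;0 0 0.5 0 0 0;0 0 0.5 0 0 0;0 0 0.5 0 0 0;0 0 0.5 0 0 0;0 0 0.5 0 0 0;0 0 0.5 0 0 0;0 0 0.4 0 0 0;0 0 0.3 0 0 0;0 0 0.2 0 0 0;0 0 0.1 0 0 0;0 0 0 0 0 0;0 0 0 0 0 0;0 0 0 0 0 0;0 0 0 0 0 0",
)

```text
time: 9.02
eef_pos: [0.4906, 0.0634, 0.1961]
tcp_rot: [-0.126, 0.992, 0.0, -0.0]
contact_force: [-0.7, 0.1, -3.8]
opening: 0.743
finger_force: 34.1
```

```bash
python3 - <<'E'
from h import *
for i in range(4):
    s=get_state();print(s['contact_force'],s['wrist_torque'],s['qpos'].round(3)); cams.read_camera("top")
E
```

```text
[-0.7127585   0.10525861 -3.80652975] [-0.02096585 -0.00821669 -0.00849029] [-0.077 -0.064  2.062 -0.     1.144 -1.9  ]
[ 0.70296774  0.19859203 -5.38570465] [-0.00707082 -0.04968583  0.01027037] [-0.077 -0.064  2.062 -0.     1.144 -1.9  ]
[ 0.3841067  -0.01132264 -4.6536419 ] [-0.03272297  0.00040692  0.01529712] [-0.077 -0.064  2.062 -0.     1.144 -1.9  ]
[-0.19933216 -0.56769134 -4.17332553] [-0.033474    0.00291513 -0.02018004] [-0.077 -0.064  2.061  0.     1.144 -1.9  ]
```

Three bars are aboard (about 4.5 N). Shaking along the tin's x.

jog_arm(
  deltas="0.5 0.13 0 0 0 0;-1 -0.26 0 0 0 0;1 0.26 0 0 0 0;-1 -0.26 0 0 0 0;1 0.26 0 0 0 0;-1 -0.26 0 0 0 0;1 0.26 0 0 0 0;-1 -0.26 0 0 0 0;1 0.26 0 0 0 0;-0.5 -0.13 0 0 0 0;0 0 0 0 0 0;0 0 0 0 0 0;0 0 0 0 0 0",
)

```text
time: 10.85
eef_pos: [0.4907, 0.0633, 0.1964]
tcp_rot: [-0.126, 0.992, -0.0, 0.0]
contact_force: [0.3, -0.3, -4.7]
opening: 0.74
finger_force: 35.0
```

```bash
cat > w.py <<'E'
from h import *
F=[]
for i in range(8):
    S=cam("scene");s=get_state();F.append(s['contact_force'][2])
print(np.mean(F),np.std(F),s['time'],s['eef_pos'])
hsv=cv2.cvtColor(S[0],cv2.COLOR_BGR2HSV)
m=cv2.inRange(hsv,(8,150,120),(28,255,255)); m[:200]=0;m[310:]=0;m[:,:225]=0;m[:,345:]=0
for c in cv2.findContours(m,0,2)[0]:
    if cv2.contourArea(c)>15: print(cv2.minAreaRect(c))
import sys
if len(sys.argv)>1: cv2.imwrite(sys.argv[1],cv2.resize(S[0][165:315,150:350],None,fx=4,fy=4))
E
python3 w.py
```

```text
-4.515986012193709 0.35726654521302376 11.25 [0.49068627 0.06336687 0.19631604]
```

jog_arm(
  deltas="-1 -0.26 -0.7 0 0 0;1 0.26 0.7 0 0 0;1 0.26 0.7 0 0 0;-1 -0.26 -0.7 0 0 0;-1 -0.26 -0.7 0 0 0;1 0.26 0.7 0 0 0;1 0.26 0.7 0 0 0;-1 -0.26 -0.7 0 0 0;-1 -0.26 -0.7 0 0 0;1 0.26 0.7 0 0 0;1 0.26 0.7 0 0 0;-1 -0.26 -0.7 0 0 0;0 0 0 0 0 0;0 0 0 0 0 0;0 0 0 0 0 0",
)

```text
time: 13.12
eef_pos: [0.4914, 0.0634, 0.197]
tcp_rot: [-0.126, 0.992, -0.0, 0.001]
contact_force: [0.5, 0.0, -2.5]
opening: 0.743
finger_force: 35.6
```

```bash
python3 w.py pics/s1.png
```

```text
-2.990464619487623 0.4655087088879365 13.525 [0.49070768 0.06339193 0.19632863]
```

View pics/s1.png

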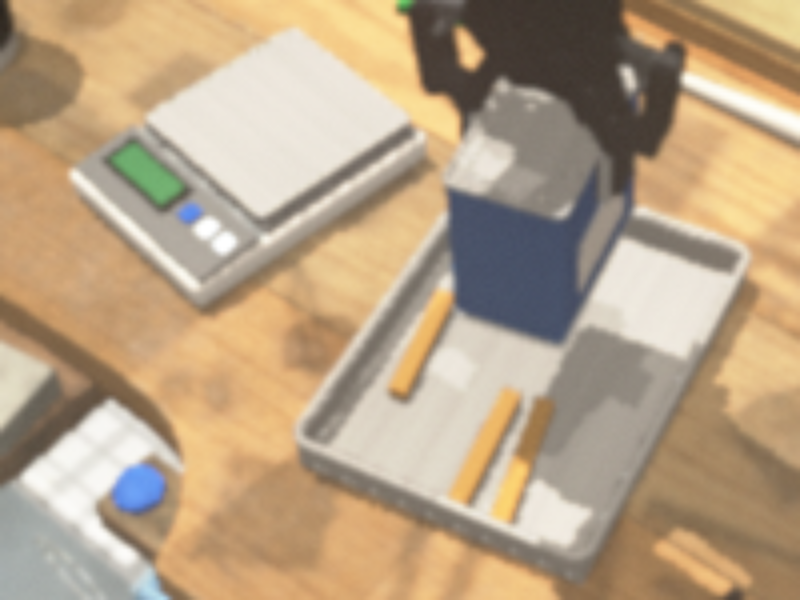

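Two bars are now in the tray at crop (485,445) and (523,460), and the load has fallen to about 3.0 N. One more is left, so I'll shake the same way but harder, centred a little further in.

jog_arm(
  deltas="1 0.26 0.9 0 0 0;-1 -0.26 -0.9 0 0 0;-1 -0.26 -0.9 0 0 0;1 0.26 0.9 0 0 0;1 0.26 0.9 0 0 0;-1 -0.26 -0.9 0 0 0;-1 -0.26 -0.9 0 0 0;1 0.26 0.9 0 0 0;1 0.26 0.9 0 0 0;-1 -0.26 -0.9 0 0 0;-1 -0.26 -0.9 0 0 0;1 0.26 0.9 0 0 0;1 0.26 0.9 0 0 0;-1 -0.26 -0.9 0 0 0;0 0 0 0 0 0;0 0 0 0 0 0;0 0 0 0 0 0",
)

```text
time: 15.65
eef_pos: [0.4916, 0.0633, 0.1972]
tcp_rot: [-0.126, 0.992, -0.0, 0.001]
contact_force: [-0.2, -0.1, -1.8]
opening: 0.746
finger_force: 35.7
```

```bash
python3 w.py
```

```text
-1.8357015543809703 0.7008477336317493 16.05 [0.49073731 0.06338553 0.19639037]
```

Down to about 1.8 N, which fits an empty tin. One more shake to confirm it gets no lighter.

jog_arm(
  deltas="-1 -0.26 -0.9 0 0 0;1 0.26 0.9 0 0 0;1 0.26 0.9 0 0 0;-1 -0.26 -0.9 0 0 0;-1 -0.26 -0.9 0 0 0;1 0.26 0.9 0 0 0;1 0.26 0.9 0 0 0;-1 -0.26 -0.9 0 0 0;-1 -0.26 -0.9 0 0 0;1 0.26 0.9 0 0 0;0 0 0 0 0 0;0 0 0 0 0 0;0 0 0 0 0 0",
)

```text
time: 17.68
eef_pos: [0.4904, 0.0633, 0.1961]
tcp_rot: [-0.126, 0.992, 0.0, -0.0]
contact_force: [1.3, 0.3, -2.5]
opening: 0.743
finger_force: 35.9
```

```bash
python3 w.py pics/s2.png
```

```text
-1.8802575832715906 0.346821048049666 18.075 [0.49062707 0.06335372 0.19628446]
```

View pics/s2.png

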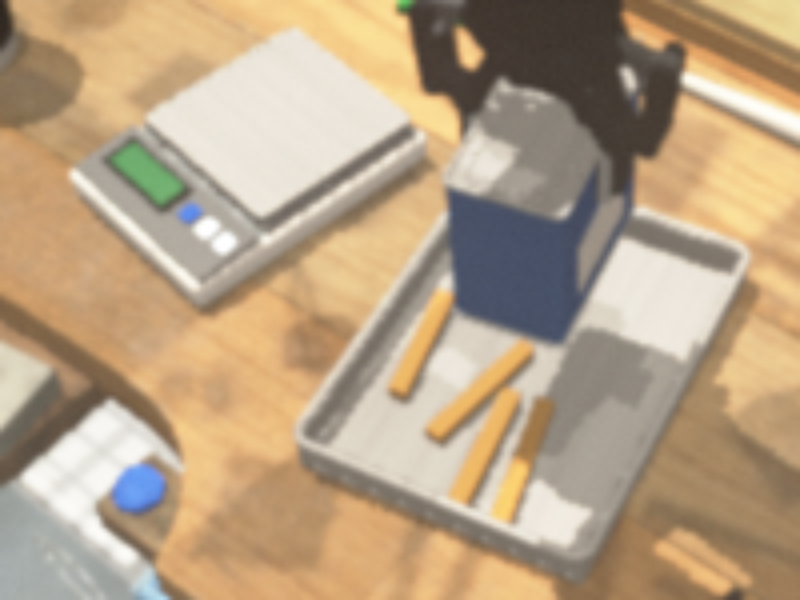

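All four bars lie in the tray at crop (420,345), (480,390), (485,445) and (523,460), and the load is steady at 1.88 N. Carrying the tin to the pan, turned square with it.

jog_arm(
  deltas="0.07 0.43 0 0 0 -0.14;0.1 0.64 0 0 0 -0.2;0.14 0.85 0 0 0 -0.28;0.14 0.85 0 0 0 -0.28;0.14 0.85 0 0 0 -0.28;0.14 0.85 0 0 0 -0.28;0.14 0.85 0 0 0 -0.28;0.14 0.85 0 0 0 -0.28;0.14 0.85 0 0 0 -0.28;0.14 0.85 0 0 0 -0.28;0.14 0.85 0 0 0 -0.28;0.14 0.85 0 0 0 -0.28;0.14 0.85 0 0 0 -0.28;0.14 0.85 0 0 0 -0.28;0.14 0.64 0 0 0 -0.2;0.1 0.43 0 0 0 -0.14;0 0 -0.5 0 0 0;0 0 -0.5 0 0 0;0 0 -0.5 0 0 0;0 0 0 0 0 0",
)

```text
time: 20.58
eef_pos: [0.5316, 0.3095, 0.1644]
tcp_rot: [0.076, 0.997, -0.001, -0.002]
contact_force: [-0.2, -0.5, -1.9]
opening: 0.747
finger_force: 35.8
```

```bash
python3 w.py; python3 - <<'E'
from h import *
S=cam("scene");T=cam("top")
cv2.imwrite("pics/p.png",np.hstack([cv2.resize(S[0][140:250,150:270],(436,400)),cv2.resize(T[0][170:260,165:250],(364,400))]))
s=get_state();print(s['eef_pos'],s['tcp_rot'])
# expected mouth-collar/pan: check tin shoulder corners in scene
E
```

```text
-1.5797678555698846 0.4292293737906924 20.975 [0.53269535 0.31023935 0.166808  ]
[0.53257759 0.3102084  0.16660107] [7.58304495e-02 9.97120701e-01 9.86907268e-05 2.03188949e-04]
```

View pics/p.png

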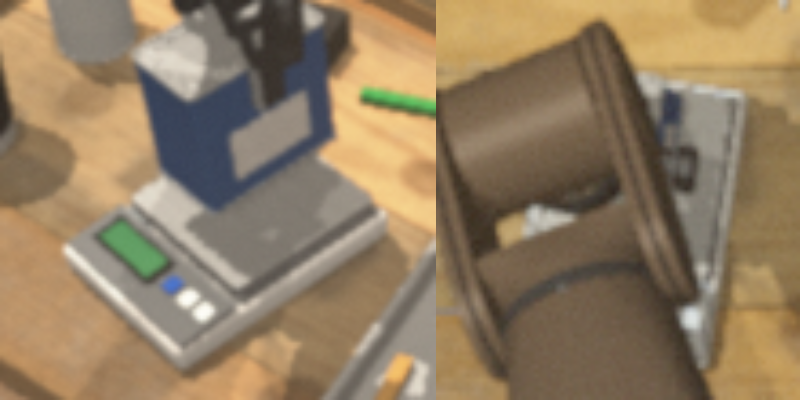

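The tin hangs over the pan: its near lower corner is at (220,208), the pan's near corner at (240,292), and their sides are parallel. Lowering.

jog_arm(
  deltas="0 0 -0.3 0 0 0;0 0 -0.4 0 0 0;0 0 -0.3 0 0 0;0 0 -0.2 0 0 0;0 0 -0.1 0 0 0;0 0 -0.05 0 0 0;0 0 0 0 0 0;0 0 0 0 0 0;0 0 0 0 0 0;0 0 0 0 0 0",
)

```text
time: 22.32
eef_pos: [0.5325, 0.3102, 0.1394]
tcp_rot: [0.076, 0.997, 0.0, 0.0]
contact_force: [0.9, 0.3, -2.2]
opening: 0.744
finger_force: 35.8
```

```bash
python3 w.py; python3 - <<'E'
from h import *
S=cam("scene")
cv2.imwrite("pics/p2.png",cv2.resize(S[0][140:250,150:270],None,fx=5,fy=5,interpolation=cv2.INTER_CUBIC))
E
```

```text
-1.8518828425304017 0.4129991293755438 22.725 [0.53248054 0.31018106 0.13933824]
```

View pics/p2.png

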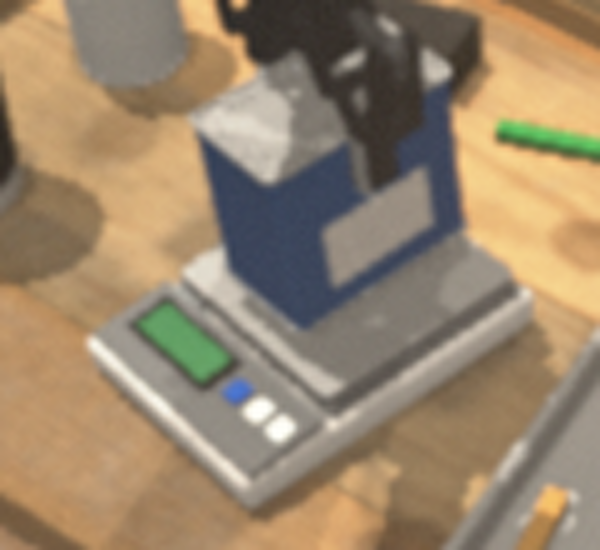

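```bash
python3 - <<'E'
from h import *
S=cam("scene")
f=lambda p,z:plane(S,np.array(p)/5+[150,140]-.4,z)
for n,P,z in(("tin",[(232,272),(303,328),(466,237)],.0576),("pan",[(183,270),(332,398),(522,283)],.04)):
    Q=np.array([f(p,z) for p in P]); print(n,Q.round(4).tolist(),'c',((Q[0]+Q[2])/2).round(4),np.linalg.norm(Q[0]-Q[1]),np.linalg.norm(Q[1]-Q[2]))
E
```

```text
tin [[0.4853, 0.3444, 0.0576], [0.4784, 0.2881, 0.0576], [0.5759, 0.265, 0.0576]] c [0.5306 0.3047 0.0576] 0.056675119396517454 0.10022734038352335
pan [[0.482, 0.3806, 0.04], [0.463, 0.2571, 0.04], [0.5803, 0.2325, 0.04]] c [0.5312 0.3065 0.04  ] 0.12494250843783325 0.11982744233767145
```

The tin and pan centres agree to about 2 mm in the same view. Touching down slowly.

jog_arm(
  deltas="0 0.05 -0.06 0 0 0;0 0.05 -0.06 0 0 0;0 0 -0.06 0 0 0;0 0 -0.03 0 0 0;0 0 0 0 0 0;0 0 0 0 0 0",
)

```text
time: 23.58
eef_pos: [0.5325, 0.3122, 0.1352]
tcp_rot: [0.076, 0.997, 0.0, 0.0]
contact_force: [-0.3, 0.1, -2.6]
opening: 0.743
finger_force: 35.8
```

jog_arm(
  deltas="0 0 -0.03 0 0 0;0 0 -0.03 0 0 0;0 0 0 0 0 0;0 0 0 0 0 0",
)

```text
time: 24.08
eef_pos: [0.5328, 0.3122, 0.1347]
tcp_rot: [0.076, 0.997, 0.0, 0.0]
contact_force: [-0.7, -0.1, 3.1]
opening: 0.744
finger_force: 36.3
```

Contact (the force went from -1.9 N to +3.1 N). Releasing.

jog_arm(
  deltas="0 0 0 0 0 0;0 0 0 0 0 0;0 0 0 0 0 0;0 0 0 0 0 0;0 0 0 0 0 0;0 0 0 0 0 0",
  gripper=1,
)

```text
time: 24.82
eef_pos: [0.5325, 0.3122, 0.1339]
tcp_rot: [0.076, 0.997, 0.0, 0.0]
contact_force: [-0.9, 0.5, -0.3]
opening: 0.998
finger_force: 0.0
```

jog_arm(
  deltas="0 0 0.2 0 0 0;0 0 0.4 0 0 0;0 0 0.6 0 0 0;0 0 0.8 0 0 0;0 0 1 0 0 0;0 0 1 0 0 0;0 0 1 0 0 0;0 0 1 0 0 0;0 0 1 0 0 0;0 0 0.5 0 0 0;0 0 0 0 0 0;0 0 0 0 0 0",
)

```text
time: 26.32
eef_pos: [0.532, 0.312, 0.2828]
tcp_rot: [0.076, 0.997, -0.0, -0.001]
contact_force: [0.6, 0.8, -1.3]
opening: 1.0
finger_force: 0.0
```

```bash
python3 - <<'E'
from h import *
S=cam("scene");s=get_state();print(s['time'],s['eef_pos'],s['contact_force'],s['opening'])
cv2.imwrite("pics/end.png",cv2.resize(S[0][130:310,145:385],None,fx=3.3,fy=3.3))
E
```

```text
26.375 [0.5319844  0.31198603 0.28256758] [-0.32564676 -0.5990828  -0.69953654] 0.9993147960264138
```

View pics/end.png

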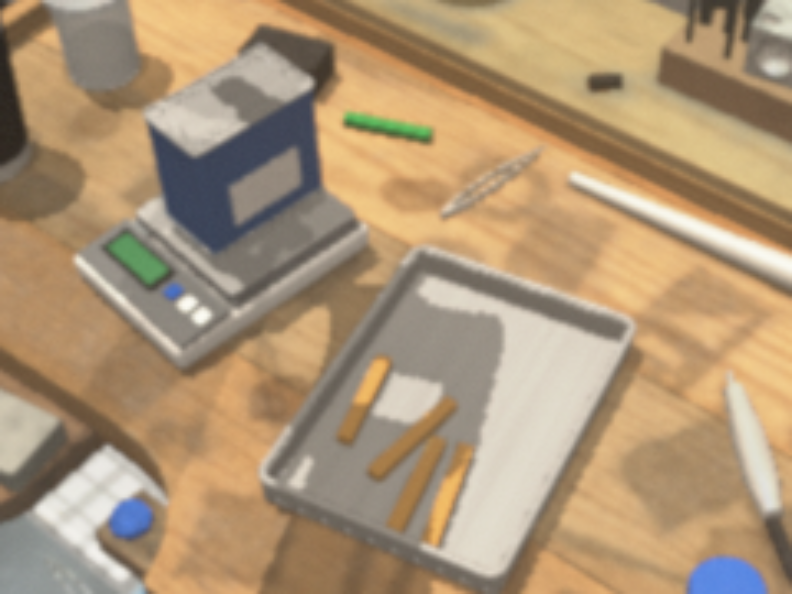

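The tin stands mid-pan at (235,150) with the gripper clear, and all four bars are in the tray around (410,450).

```bash
python3 -c "
from plant import ctrl
print(ctrl.sign_off())"
```

```text
the job is handed in; nothing more can be done
None
```

The job is handed in: all four bars are in the tray, and the empty tin stands mouth down within a few millimetres of the middle of the balance pan, after about 26 s of robot time.

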